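# Set the running clearance of a bobbin bracket

## Task

Set the running clearance of the bobbin in the aluminium bracket. First turn the black lock knob anticlockwise past its click, so that it rests in its released detent; then turn the steel thumbscrew clockwise until it seats, back it off a quarter turn and finish while still gripping the thumbscrew there. Leave the thumbscrew alone until the lock is released, and do not shift the small things lying around the bracket.

Things in the scene. Friction and masses are not known exactly. Their poses are not given: they have to be found in the camera images.
- bracket: Fixed bracket: aluminium base 100 x 200 x 12 mm (x, y, z); origin: centre of its underside, on the table. Right half (y = -48 mm): C-shaped arm 76 mm wide, top at z = 72 mm, over an upright bobbin, with the thumbscrew on top. Left half (y = +48 mm): grey housing 60 mm wide, top at z = 61 mm, with the lock knob. Both turn about vertical axes. Yaw within 0.5 rad
- lock_grip (a point): Grip point of the black lock knob: on its turning axis, mid-height of its handle, about 91 mm above the table. The handle is a flat upright blade with rounded ends, 42 mm long along this point's x, 10 mm thick along its y (grip across that), 28 mm high; below it come a round neck of 18 mm diameter and, 23 mm below this point, a steel hexagon 36 mm across flats
- lock_knob (a joint): Angle of the lock knob, rad, + anticlockwise from above. Two spring detents: 0 = locked (handle along the bracket's x), 1.05 (60 degrees) = released. It resists with up to about 0.12 N m before the crest at 0.52, then snaps on to 1.05; end stops at -0.12 and 1.2. A steel index pin behind its hexagon is pushed back 3 mm at the crest and springs in again
- thumbscrew_grip (a point): Grip point of the steel thumbscrew: on its turning axis, 99 mm above the table. The handle is a flat upright blade with rounded ends, 42 mm long along this point's x, 10 mm thick along its y (grip across that); its top is 12 mm above this point, its foot 16 mm below, then a round neck of 18 mm diameter, 10 mm more down to the arm. It does not rise or sink as it turns
- thumbscrew_edge (a point): Point on the thumbscrew's handle, 18 mm from its axis along its x
- thumbscrew (a joint): Angle of the thumbscrew, rad, + clockwise from above (tightening). 0 = seated on a hard stop, handle along the bracket's x; negative = backed off (a quarter turn off the seat is -1.57). Starts 0.9 to 2.5 rad short of the seat; friction about 0.03 N m; stays where it is left. A steel foot under the arm comes down to the bobbin as it is turned in
- weight: Loose slotted brass-coloured weight, 33 mm across, 10 mm high, left of the bracket; origin under its centre
- hex_key: Loose black hex key, 80 mm long, 27 mm wide, 4 mm thick, lying in front of the bracket; origin under its centre
- film_can: Loose off-white film can, 50 mm long, 32 mm thick, lying right of the bracket; origin under its centre
- eraser: Loose eraser, half white and half blue, 42 x 20 x 12 mm, behind the bracket; origin under its centre

How it is judged:
By the outcome, as a careful person would: the job done as asked, in the order asked, and still so for the second after the job is handed in, while the arm keeps its last pose, push and grip.
It also fails if it takes over 72 s, if anything falls off the work surface, if the arm or the gripper's body presses on something with over 40 N, if the wrist force passes 120 N, or if a joint passes its speed limit or range.

## Robot

A 6-joint arm with a two-finger parallel gripper is mounted at the origin on a cart in front of the work surface, level with it; the furniture and walls round the work are solid. World frame = base frame: x ahead of the robot, y to its left, z up, the work surface at z = 0. Lengths are in mm, angles in rad, forces in N, time in s.
With the tool pointing down it reaches from about 300 to 950 mm from the base axis. Payload 3.1 kg.
Tool frame: the origin (TCP) lies at the very end of the fingers, on their centre line; the grasp point (between the pads) lies 19 mm behind it; z points along the fingers, y is the direction in which the jaws open and shut (so a half turn about z gives the same grasp; the last joint's range is limited). The gripper opens to 85 mm and grips with 20 to 120 N. Pads are 22 mm wide; open, the fingers measure 114 mm over their backs; the gripper's body (76 mm by 85 mm) begins 54 mm behind the grasp point. The pads swing forward as they close: fully open they stand 13 mm farther back than shut.
Start: joints at [-1.263, 0.308, 1.634, -0, 1.2, -0.07], TCP at [230.522, -580.94, 193.072] pointing down, gripper open.
Joint ranges: [-3.06, 3.06], [-0.79, 1.96], [0.05, 2.63], [-1.19, 4.34], [0.05, 2.64], [-2.94, 2.94]. Speed limits (rad/s): [2.79, 2.79, 3.14, 3.14, 3.14, 3.14].

## Interface

Orientations are given as a 3x3 rotation matrix whose columns are the frame's x, y, z axes.
In Python, from rig import arm, capture, camera_params, close_job gives the robot as it stands. The module is installed in compiled form; this text tells all that it offers.
- The arm moves only by the shell command python3 -m jog 'ROWS'. ROWS is JSON, a list of rows, each an object of numbers: "jaw": the opening, from 0 (shut) to 1 (fully open); "x", "y", "z": the shift along the tool's x, y, z in mm; "ax", "ay", "az": the turn, a rotation vector about the tool's x, y, z in degrees. A call has 1 to 12 rows; each row is the pose to reach, as a shift and turn from the pose commanded when the call began, along the tool's axes at that moment; what a row does not reach only later rows make up. A row lasts 1/12 s, in which the tool goes at most 41.7 mm and 7.16 degrees, less where a joint would pass 70% of its speed; a pose out of reach is approached as far as the arm can. A call with a gripper value outside its range is refused whole. The fingers move at their own pace and stop on an object; the grip force is fixed at half the most. Time passes only in rows, so rows that repeat a pose let the fingers close. It gives the time, the measured TCP pose, the force and the opening at its end, in the units of the state.
- arm.sense(): the state, without advancing time (a new reading comes with each control period).
- capture(name): name is "scene" or "top" or "wrist"; returns (picture, depth): 400x640x3 uint8, red, green, blue; 400x640 float32, mm along the optical axis (not along the pixel's ray), 0 where there is no reading.
- camera_params(name): a dict with "fx", "fy", "cx", "cy" (pixels), "rvec" (rotation vector, rad) and "tvec" (3), from world to camera coordinates, as OpenCV has them; the wrist camera has in their place "hand_eye" (4x4, takes a point from camera to tool coordinates, whose origin is the TCP and whose axes are the flange's). Camera axes: x right, y down, z forward; pixel columns grow to the right and rows downward; lengths in mm; the calibration is good to about 2 mm. A picture is of the moment at which its call begins: read the wrist's pose just before it. camera_params takes no time and is no camera call.
- close_job(): hands the job in, once; it reports no verdict.
The state is a dict: "time_s": time; "qpos": joint angles; "joint_vel": joint speeds; "tau": joint torques, N m; "tcp_pos": TCP position; "eef_rot": TCP orientation; "wrist_force": force on the tool from outside, world axes, zero at the start; "moment": the same for the moment, N m; "grip_width": finger opening in mm.
Only numpy, scipy, OpenCV 4.12 (cv2) and the standard library are available. Lean on these libraries where they do the work, as an engineer would, in place of code of your own. Each camera call takes 0.05 s, during which the arm holds its last target.

## Working session

There is one attempt and no reset: what is moved stays moved. The work goes in short steps, Python scripts to look and compute and a shell command to move; the robot and the scene stay as the last step left them, time stands still between calls to the robot, and variables do not carry over. Pictures are saved under pics/ and viewed, and the job is handed in when it is done.

```bash
mkdir -p pics; python3 - <<'E'
from rig import arm,capture,camera_params
import cv2,numpy as np
s=arm.sense();print({k:np.round(v,3).tolist() for k,v in s.items()})
for n in("scene","top"):
    p,d=capture(n);cv2.imwrite(f"pics/{n}0.png",p[:,:,::-1]);np.savez(f"{n}0.npz",p=p,d=d);print(n,camera_params(n))
print(camera_params("wrist"))
E
```

```text
{'time_s': 0.0, 'qpos': [-1.263, 0.309, 1.635, 0.0, 1.2, -0.07], 'joint_vel': [0.002, -0.001, -0.001, -0.001, -0.0, 0.001], 'tau': [-0.001, -41.525, -27.666, -0.0, 0.01, -0.0], 'tcp_pos': [230.256, -580.061, 191.838], 'eef_rot': [[0.929, 0.369, -0.001], [0.369, -0.929, 0.002], [0.0, -0.002, -1.0]], 'wrist_force': [-0.515, 0.21, -0.017], 'moment': [-0.044, -0.002, 0.009], 'grip_width': 85.556}
scene {'fx': 415.021550927979, 'fy': 415.021550927979, 'cx': 323.70729701638567, 'cy': 201.8571738489695, 'rvec': array([ 0.72442702, -2.42834659,  1.29145171]), 'tvec': array([501.16789749, 187.70482123, 680.47643094])}
top {'fx': 512.3226526584915, 'fy': 512.3226526584915, 'cx': 317.49964800613634, 'cy': 194.29704231888158, 'rvec': array([ 2.12129759, -2.17251399,  0.10703639]), 'tvec': array([  86.54321437,  557.00325912, 1002.19161801])}
{'fx': 314.942793838674, 'fy': 314.942793838674, 'cx': 320.71497819925594, 'cy': 201.87416975246998, 'hand_eye': array([[-2.56698668e-04, -9.57470411e-01, -2.88531361e-01,
         7.26784907e+01],
       [ 9.99999792e-01, -7.48332507e-05, -6.41344465e-04,
         1.71926048e-01],
       [ 5.92476609e-04, -2.88531466e-01,  9.57470231e-01,
        -1.82043714e+02],
       [ 0.00000000e+00,  0.00000000e+00,  0.00000000e+00,
         1.00000000e+00]])}
```

View pics/scene0.png

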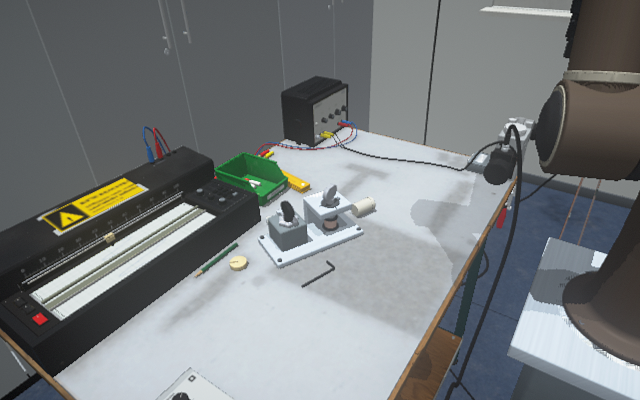

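View pics/top0.png

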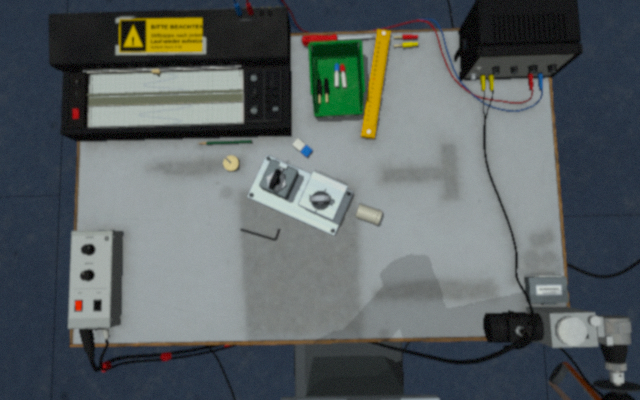

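The top view shows the bracket near (300,195), with the lock knob at (278,176) and the thumbscrew at (321,200). The weight, key, can and eraser lie around it. I'll measure these next.

```bash
cat > h.py <<'E'
import numpy as np,cv2
from rig import camera_params
def ext(n):
    c=camera_params(n);R=cv2.Rodrigues(c["rvec"])[0];return c,R,c["tvec"]
def ray(n,u,v,z):
    c,R,t=ext(n);d=R.T@np.array([(u-c["cx"])/c["fx"],(v-c["cy"])/c["fy"],1]);o=-R.T@t
    return o+d*(z-o[2])/d[2]
def cloud(n,d):
    c,R,t=ext(n);v,u=np.mgrid[:400,:640]
    P=np.stack([(u-c["cx"])/c["fx"]*d,(v-c["cy"])/c["fy"]*d,d],-1)
    return (P-t)@R
def wcloud(d,pos,rot):
    c=camera_params("wrist");H=c["hand_eye"];v,u=np.mgrid[:400,:640]
    P=np.stack([(u-c["cx"])/c["fx"]*d,(v-c["cy"])/c["fy"]*d,d],-1)
    return (P@H[:3,:3].T+H[:3,3])@np.array(rot).T+np.array(pos)
E
python3 - <<'E'
from h import *
import cv2
f=np.load("top0.npz");p,d=f["p"],f["d"]
W=cloud("top",d)
x0,x1,y0,y1=210,400,125,255
cv2.imwrite("pics/topc.png",cv2.resize(p[y0:y1,x0:x1,::-1],None,fx=4,fy=4,interpolation=cv2.INTER_CUBIC))
for u,v in[(278,176),(321,200),(320,185),(270,165),(265,205),(340,215),(231,163),(369,214),(302,147)]:print(u,v,W[v,u].round(1))
m=(W[...,2]>20)&(np.hypot(*(W[...,:2]-W[195,300,:2]).transpose(2,0,1))<110)
for a,b in((80,130),(85,130),(64,80),(50,64)):
    k=m&(W[...,2]>a)&(W[...,2]<b);n,l,st,c=cv2.connectedComponentsWithStats(k.astype(np.uint8))
    for i in range(1,n):
        if st[i,4]>15:
            P=W[l==i];r=cv2.minAreaRect(P[:,:2].astype(np.float32));print(a,b,st[i],P.mean(0).round(1),r,P[:,2].max())
print(cv2.__version__)
E
```

```text
278 176 [588.2 146.6  99.1]
321 200 [538.7  65.3 110.1]
320 185 [572.5  67.1  72.3]
270 165 [616.4 165.7  63.9]
265 205 [542.4 183.1  10.6]
340 215 [517.8  28.4  10.2]
231 163 [632.9 253.9   9.8]
369 214 [517.  -30.   27.4]
302 147 [662.6 104.   11.3]
80 130 [269 169  12  21 144] [582.3 153.4 100.5] ((583.6607055664062, 154.22515869140625), (10.984794616699219, 40.78917694091797), 66.20069885253906) 110.46889284620276
80 130 [309 195  22  10 151] [541.1  67.9 105. ] ((542.7945556640625, 68.28124237060547), (39.96065902709961, 17.52701759338379), 88.55762481689453) 116.17679895718568
85 130 [269 169  12  21 138] [582.2 153.6 101.3] ((583.6607055664062, 154.22515869140625), (10.984794616699219, 40.78917694091797), 66.20069885253906) 110.46889284620276
85 130 [309 195  22   9 140] [541.3  68.  106.8] ((541.3508911132812, 68.14968872070312), (12.274134635925293, 40.3387451171875), 2.6492807865142822) 116.17679895718568
64 80 [274 161  14  31 180] [590.6 143.4  69. ] ((592.6741943359375, 142.44161987304688), (19.62024688720703, 60.987945556640625), 77.52613067626953) 79.6828915739427
64 80 [ 298  171   50   49 1307] [552.9  62.   72.3] ((552.5758666992188, 62.773582458496094), (75.94725799560547, 74.33509063720703), 64.8301010131836) 78.44193760220591
64 80 [267 172   7  16  42] [588.3 167.5  67.9] ((588.179443359375, 168.13665771484375), (7.9900922775268555, 30.939891815185547), 68.5221176147461) 71.83564819557003
50 64 [259 159  39  39 555] [590.4 149.   60.5] ((590.7408447265625, 150.75027465820312), (60.43981170654297, 62.41037368774414), 65.01700592041016) 63.9830050790803
4.12.0
```

View pics/topc.png

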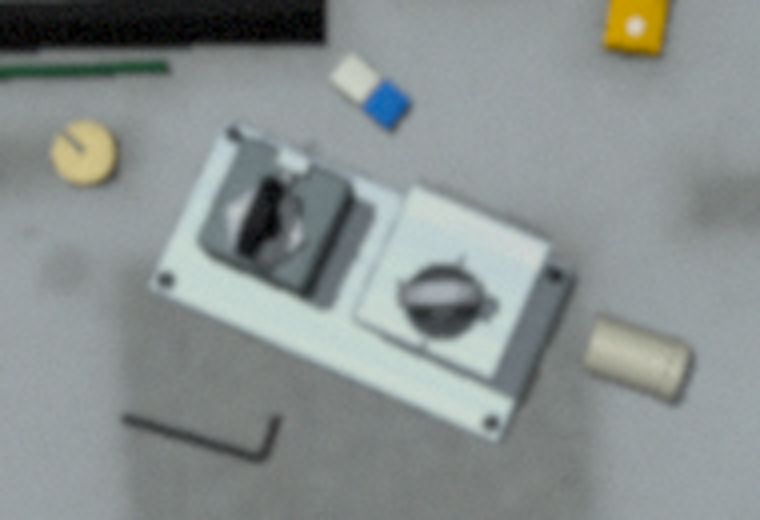

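Measured knob axes: lock (583.7, 154.2) and thumbscrew (541.4, 68.1). They are 96.0 mm apart, as the 2 × 48 mm given requires. The bracket yaw is about -26°, and the thumbscrew is about 119° short of its seat. I'll go to a hover over the midpoint for a closer look.

```bash
python3 -m jog '[{"x":20,"y":-18,"z":-20,"jaw":1},{"x":50,"y":-46,"z":-30},{"x":78,"y":-72,"z":-30},{"x":106,"y":-98,"z":-30,"az":4},{"x":134,"y":-124,"z":-30,"az":8},{"x":162,"y":-150,"z":-30,"az":12},{"x":190,"y":-175,"z":-30,"az":16},{"x":218,"y":-201,"z":-30,"az":20},{"x":246,"y":-227,"z":-30,"az":24},{"x":264,"y":-243,"z":-30,"az":26},{"x":278,"y":-256,"z":-30,"az":28},{"x":282,"y":-260,"z":-30,"az":28}]'
```

```text
validation failed for argument at $[0]...
```

```bash
python3 -m jog '[{"x":20,"y":-18,"z":-20,"ax":0,"ay":0,"az":0,"jaw":1}]'
```

```text
time_s: 0.18
tcp_pos: [239.5, -556.4, 207.7]
eef_rot: [[0.931, 0.366, -0.004], [0.366, -0.931, 0.007], [-0.002, -0.008, -1.0]]
wrist_force: [0.7, -0.5, -0.7]
grip_width: 85.3
```

```bash
python3 -m jog '[{"x":25,"y":-23,"z":-10,"ax":0,"ay":0,"az":0,"jaw":1},{"x":52,"y":-48,"z":-10,"ax":0,"ay":0,"az":3,"jaw":1},{"x":79,"y":-73,"z":-10,"ax":0,"ay":0,"az":6,"jaw":1},{"x":106,"y":-98,"z":-10,"ax":0,"ay":0,"az":9,"jaw":1},{"x":133,"y":-123,"z":-10,"ax":0,"ay":0,"az":12,"jaw":1},{"x":160,"y":-148,"z":-10,"ax":0,"ay":0,"az":15,"jaw":1},{"x":187,"y":-173,"z":-10,"ax":0,"ay":0,"az":18,"jaw":1},{"x":214,"y":-198,"z":-10,"ax":0,"ay":0,"az":20,"jaw":1},{"x":241,"y":-223,"z":-10,"ax":0,"ay":0,"az":22,"jaw":1},{"x":260,"y":-241,"z":-10,"ax":0,"ay":0,"az":24,"jaw":1},{"x":270,"y":-250,"z":-10,"ax":0,"ay":0,"az":25,"jaw":1},{"x":270,"y":-250,"z":-10,"ax":0,"ay":0,"az":25,"jaw":1}]'; python3 -c "
from rig import arm;print(arm.sense()['qpos'])"
```

```text
time_s: 1.18
tcp_pos: [401.7, -222.1, 222.6]
eef_rot: [[0.998, -0.055, -0.0], [-0.055, -0.998, 0.002], [-0.0, -0.002, -1.0]]
wrist_force: [0.2, 0.1, 0.2]
grip_width: 85.8
[-6.00698973e-01 -4.88085607e-02  1.97515317e+00  1.17620255e-03
  1.21636331e+00  1.02467529e+00]
```

```bash
python3 -m jog '[{"x":10,"y":-24,"z":0,"ax":0,"ay":0,"az":2,"jaw":1},{"x":25,"y":-60,"z":4,"ax":0,"ay":0,"az":5,"jaw":1},{"x":40,"y":-96,"z":8,"ax":0,"ay":0,"az":8,"jaw":1},{"x":55,"y":-132,"z":12,"ax":0,"ay":0,"az":11,"jaw":1},{"x":70,"y":-168,"z":16,"ax":0,"ay":0,"az":14,"jaw":1},{"x":85,"y":-204,"z":20,"ax":0,"ay":0,"az":17,"jaw":1},{"x":100,"y":-240,"z":24,"ax":0,"ay":0,"az":19,"jaw":1},{"x":115,"y":-276,"z":28,"ax":0,"ay":0,"az":21,"jaw":1},{"x":128,"y":-308,"z":30,"ax":0,"ay":0,"az":22,"jaw":1},{"x":138,"y":-332,"z":30,"ax":0,"ay":0,"az":23,"jaw":1},{"x":142,"y":-341,"z":30,"ax":0,"ay":0,"az":23,"jaw":1},{"x":142,"y":-341,"z":30,"ax":0,"ay":0,"az":23,"jaw":1}]'
python3 - <<'E'
from rig import arm,capture
from h import *
s=arm.sense();p,d=capture("wrist");cv2.imwrite("pics/w1.png",p[:,:,::-1])
print(s["tcp_pos"],s["qpos"],s["wrist_force"])
W=wcloud(d,s["tcp_pos"],s["eef_rot"]);np.savez("w1.npz",p=p,d=d,W=W)
m=(d>0)&(np.hypot(W[...,0]-562,W[...,1]-111)<100)
for a,b in((80,115),(90,115),(98,115)):
    k=m&(W[...,2]>a)&(W[...,2]<b);n,l,st,c=cv2.connectedComponentsWithStats(k.astype(np.uint8))
    for i in range(1,n):
        if st[i,4]>40:
            P=W[l==i];r=cv2.minAreaRect(P[:,:2].astype(np.float32));print(a,b,st[i],P.mean(0).round(1),np.round(r[0],1),np.round(r[1],1),r[2],P[:,2].max())
E
```

```text
time_s: 2.18
tcp_pos: [563.7, 108.1, 192.5]
eef_rot: [[0.897, -0.441, -0.0], [-0.441, -0.897, -0.0], [-0.0, 0.0, -1.0]]
wrist_force: [0.2, -0.3, -0.4]
grip_width: 85.3
[563.65783096 108.12726024 192.54441132] [ 1.13805606e-01  2.11441927e-01  1.75677690e+00 -2.47809563e-04
  1.17372399e+00  2.14176056e+00] [ 0.15093499 -0.32689956 -0.38544809]
80 115 [258 171  17  44 648] [584.5 151.8 101.3] [583.1 153.7] [10.3 40.7] 66.4691162109375 107.68888313911468
80 115 [349 178  46  31 875] [544.4  67.2 104.6] [544.   67.4] [15.  41.3] 1.103154182434082 114.4469308421401
90 115 [258 171  16  44 590] [584.8 152.  102.8] [583.1 153.7] [10.3 40.7] 66.4691162109375 107.68888313911468
90 115 [349 178  46  31 774] [543.9  67.2 107.1] [542.   67.4] [11.  41.3] 1.5623849630355835 114.4469308421401
98 115 [258 173  16  42 501] [584.3 152.7 104.3] [583.1 153.7] [10.3 38.8] 66.4691162109375 107.68888313911468
98 115 [349 179  46  30 678] [543.5  67.3 109. ] [541.9  67.4] [10.9 41.3] 1.855298399925232 114.4469308421401
```

View pics/w1.png

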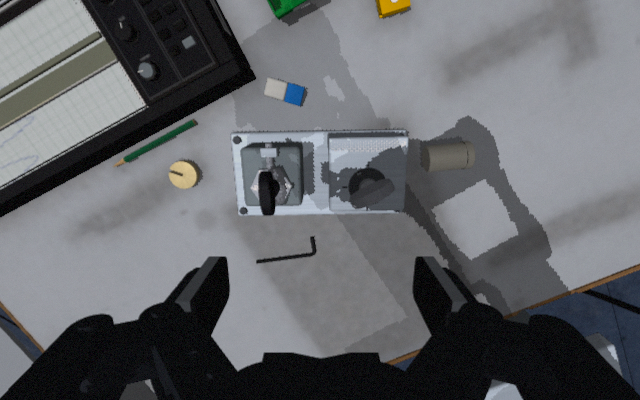

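The wrist view shows the lock blade at (267,190), the thumbscrew at (372,188), and the loose items clear of the work. It agrees with the top view to about 1 mm: lock (583.3, 154.0), thumbscrew (541.7, 67.6). Next I go above the lock knob and half close the jaws.

```bash
python3 -m jog '[{"x":-1,"y":-15,"z":0,"ax":0,"ay":0,"az":0,"jaw":0.5},{"x":-2,"y":-35,"z":5,"ax":0,"ay":0,"az":-1,"jaw":0.5},{"x":-3,"y":-48,"z":20,"ax":0,"ay":0,"az":-1,"jaw":0.5},{"x":-3,"y":-50,"z":40,"ax":0,"ay":0,"az":-1,"jaw":0.5},{"x":-3,"y":-50,"z":58,"ax":0,"ay":0,"az":-1,"jaw":0.5},{"x":-3,"y":-50,"z":65,"ax":0,"ay":0,"az":-1,"jaw":0.5},{"x":-3,"y":-50,"z":65,"ax":0,"ay":0,"az":-1,"jaw":0.5},{"x":-3,"y":-50,"z":65,"ax":0,"ay":0,"az":-1,"jaw":0.5},{"x":-3,"y":-50,"z":65,"ax":0,"ay":0,"az":-1,"jaw":0.5}]'
python3 - <<'E'
from rig import arm,capture
from h import *
s=arm.sense();p,d=capture("wrist");cv2.imwrite("pics/w2.png",p[:,:,::-1])
print(s["tcp_pos"],s["qpos"],s["wrist_force"])
W=wcloud(d,s["tcp_pos"],s["eef_rot"])
m=(d>0)&(np.hypot(W[...,0]-583,W[...,1]-154)<26)
for a,b in((80,115),(90,115),(98,115)):
    k=m&(W[...,2]>a)&(W[...,2]<b);n,l,st,c=cv2.connectedComponentsWithStats(k.astype(np.uint8))
    for i in range(1,n):
        if st[i,4]>40:
            P=W[l==i];r=cv2.minAreaRect(P[:,:2].astype(np.float32));print(a,b,st[i],P.mean(0).round(1),np.round(r[0],1),np.round(r[1],1),r[2],P[:,2].max())
E
```

```text
time_s: 2.98
tcp_pos: [583.5, 152.9, 129.5]
eef_rot: [[0.903, -0.429, 0.002], [-0.429, -0.903, 0.0], [0.002, -0.001, -1.0]]
wrist_force: [0.1, 0.8, 0.6]
grip_width: 42.6
[583.51171137 152.90395589 129.49351504] [ 1.84130353e-01  3.31261361e-01  1.74083192e+00 -5.42180908e-05
  1.06721019e+00  2.19838976e+00] [0.07973699 0.81317952 0.57462811]
80 115 [311 185  16  56 794] [586.3 152.4 103.7] [583.3 154.3] [11.6 41.3] 64.21499633789062 107.56705782623723
90 115 [311 185  16  56 791] [586.3 152.4 103.8] [583.  153.9] [10.  41.4] 66.62448120117188 107.56705782623723
98 115 [311 189  16  52 723] [585.3 152.9 104.6] [582.9 154. ] [10.  38.8] 66.6376953125 107.56705782623723
```

View pics/w2.png

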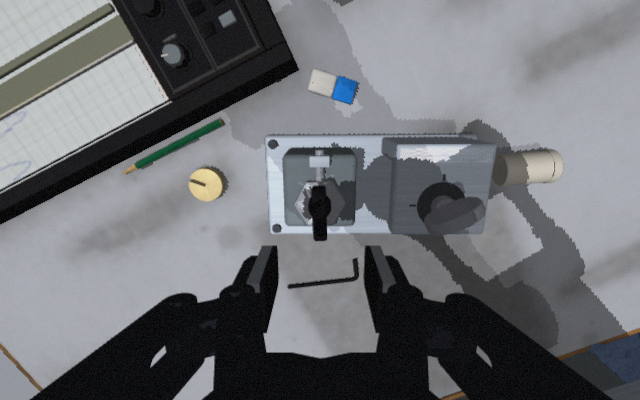

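The blade is centred between the jaws at (320,205), with about 1 mm left to correct. I'll descend to TCP z≈78 and close.

```bash
python3 -m jog '[{"x":-1,"y":-1,"z":15,"ax":0,"ay":0,"az":-0.5,"jaw":0.5},{"x":-1,"y":-1,"z":32,"ax":0,"ay":0,"az":-0.5,"jaw":0.5},{"x":-1,"y":-1,"z":45,"ax":0,"ay":0,"az":-0.5,"jaw":0.5},{"x":-1,"y":-1,"z":51,"ax":0,"ay":0,"az":-0.5,"jaw":0.5},{"x":-1,"y":-1,"z":51,"ax":0,"ay":0,"az":-0.5,"jaw":0.5},{"x":-1,"y":-1,"z":51,"ax":0,"ay":0,"az":-0.5,"jaw":0.3}]'
python3 -m jog '[{"x":0,"y":0,"z":0,"ax":0,"ay":0,"az":0,"jaw":0},{"x":0,"y":0,"z":0,"ax":0,"ay":0,"az":0,"jaw":0},{"x":0,"y":0,"z":0,"ax":0,"ay":0,"az":0,"jaw":0},{"x":0,"y":0,"z":0,"ax":0,"ay":0,"az":0,"jaw":0},{"x":0,"y":0,"z":0,"ax":0,"ay":0,"az":0,"jaw":0},{"x":0,"y":0,"z":0,"ax":0,"ay":0,"az":0,"jaw":0},{"x":0,"y":0,"z":0,"ax":0,"ay":0,"az":0,"jaw":0},{"x":0,"y":0,"z":0,"ax":0,"ay":0,"az":0,"jaw":0}]'; python3 -c "
from rig import arm;s=arm.sense();print(s['moment'],s['wrist_force'])"
```

```text
time_s: 3.53
tcp_pos: [582.1, 154.7, 77.2]
eef_rot: [[0.907, -0.42, -0.0], [-0.42, -0.907, -0.0], [-0.0, 0.0, -1.0]]
wrist_force: [-0.0, -0.2, -0.8]
grip_width: 31.9
time_s: 4.2
tcp_pos: [581.9, 154.7, 77.1]
eef_rot: [[0.907, -0.42, 0.0], [-0.42, -0.907, -0.0], [0.0, 0.0, -1.0]]
wrist_force: [-0.2, 0.4, -0.1]
grip_width: -0.0
[ 0.02567297  0.01555211 -0.01873228] [-0.21085921  0.3734131  -0.14095958]
```

Grip width reads 0, so nothing was gripped. I'll look.

```bash
python3 - <<'E'
from rig import arm,capture
from h import *
s=arm.sense();p,d=capture("wrist");q,e=capture("scene")
W=wcloud(d,s["tcp_pos"],s["eef_rot"]);np.savez("w3.npz",p=p,d=d,W=W)
cv2.imwrite("pics/w3.png",p[:,:,::-1]);cv2.imwrite("pics/s3.png",cv2.resize(q[160:300,200:400,::-1],None,fx=4,fy=4,interpolation=cv2.INTER_CUBIC))
E
```

```text
(no output)
```

View pics/w3.png

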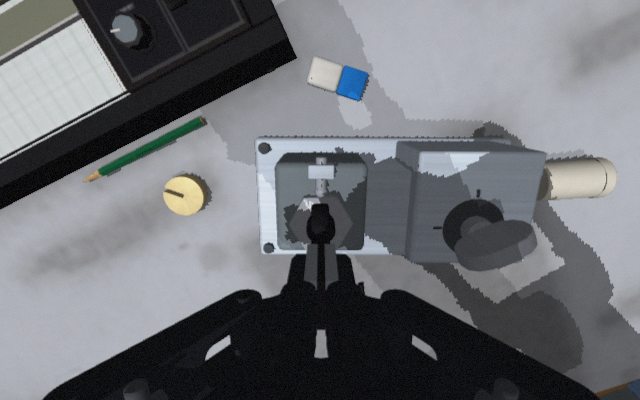

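View pics/s3.png

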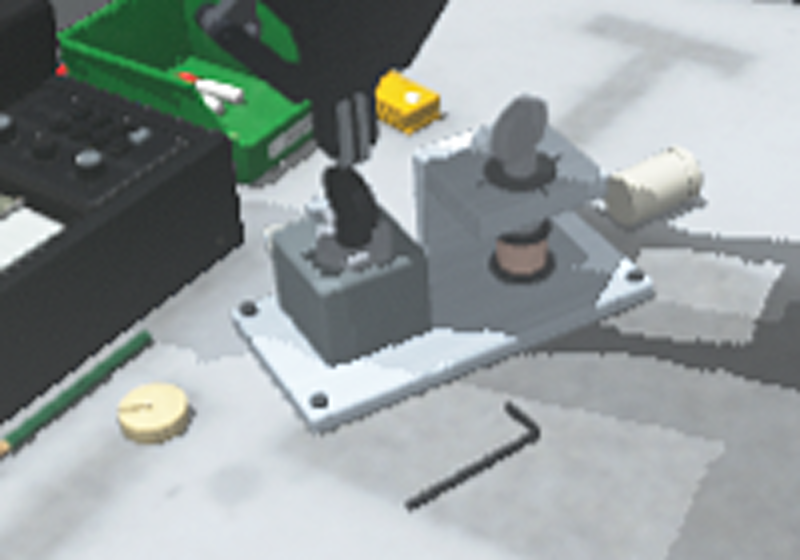

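```bash
python3 - <<'E'
from rig import arm
from h import *
s=arm.sense();T=s["tcp_pos"]
c,R,t=ext("scene");print("cam",-R.T@t)
def pr(P):
    q=R@P+t;return (q[:2]/q[2]*c["fx"]+[c["cx"],c["cy"]]).round(1)
for P in(T,T+[0,0,19],np.array([583,154,105]),np.array([583,154,77.])):print(P.round(1),pr(P),((pr(P)-[200,160])*4).round())
c=camera_params("wrist");H=np.linalg.inv(c["hand_eye"])
for z in(0,-19,-30):
    q=H@[0,0,z,1];print(z,(q[:2]/q[2]*c["fx"]+[c["cx"],c["cy"]]).round(1),q[2])
f=np.load("w3.npz");d=f["d"];W=f["W"]
for v in range(200,320,8):print(v,d[v,320].round(0),W[v,320].round(1),d[v,310].round(0),W[v,310].round(1))
E
```

```text
cam [146.26052354 656.92285253 544.52801537]
[581.9 154.7  77.1] [288.  215.2] [352. 221.]
[581.9 154.7  96.1] [287.3 207.2] [349. 189.]
[583 154 105] [286.8 203. ] [347. 172.]
[583. 154.  77.] [287.8 214.9] [351. 220.]
0 [319.6 229.8] 195.4096906928684
-19 [319.5 242.5] 177.22130549518295
-30 [319.4 251.1] 166.69118774915452
200 198.0 [597.3 147.3  69.3] 199.0 [599.7 153.2  68.6]
208 171.0 [600.5 145.7  96.9] 200.0 [595.  155.4  68.6]
216 168.0 [597.5 147.1 100.5] 198.0 [591.3 157.1  72.5]
224 165.0 [594.7 148.4 104.2] 192.0 [588.7 158.   79.3]
232 165.0 [591.1 150.1 105.7] 193.0 [584.1 160.2  79.6]
240 165.0 [587.7 151.7 107.4] 206.0 [575.3 164.8  69.3]
248 145.0 [591.5 149.9 126.1] 146.0 [593.4 154.1 126. ]
256 137.0 [591.9 149.6 135.2] 139.0 [592.9 154.  133.4]
264 131.0 [591.5 149.8 141.6] 131.0 [593.  153.7 141.1]
272 125.0 [591.2 149.9 147.7] 124.0 [593.1 153.4 148.1]
280 119.0 [591.3 149.8 154. ] 118.0 [593.2 153.1 154.5]
288 119.0 [588.6 151.1 154.6] 112.0 [593.6 152.7 160.7]
296 121.0 [584.7 152.9 153.3] 108.0 [593.3 152.7 165.3]
304 122.0 [581.5 154.4 153.5] 103.0 [593.4 152.4 170.1]
312 123.0 [578.2 155.9 153.4] 98.0 [593.9 152.  175.2]
```

```bash
python3 - <<'E'
from rig import arm,capture
from h import *
f=np.load("w3.npz");p=f["p"]
q,e=capture("scene");W=cloud("scene",e)
a=cv2.resize(p[180:300,250:390,::-1],(560,480),interpolation=cv2.INTER_NEAREST);a=cv2.convertScaleAbs(a,alpha=2.5,beta=20)
b=cv2.resize(q[170:235,265:310,::-1],None,fx=7.4,fy=7.4,interpolation=cv2.INTER_NEAREST);b=cv2.convertScaleAbs(b,alpha=2,beta=20)
cv2.imwrite("pics/z3.png",a);cv2.imwrite("pics/zs3.png",b)
for v in range(180,224,3):print(v,[W[v,u].round(0).tolist() for u in(282,286,290)])
W=f["W"]
for v in range(238,256,2):print(v,[W[v,u].round(0).tolist() for u in(303,312,328)])
E
```

```text
180 [[576.0, 170.0, 166.0], [573.0, 162.0, 163.0], [569.0, 156.0, 162.0]]
183 [[575.0, 171.0, 161.0], [571.0, 165.0, 159.0], [571.0, 153.0, 153.0]]
186 [[579.0, 167.0, 151.0], [573.0, 164.0, 151.0], [571.0, 155.0, 148.0]]
189 [[581.0, 166.0, 144.0], [575.0, 162.0, 143.0], [570.0, 156.0, 142.0]]
192 [[581.0, 167.0, 138.0], [573.0, 165.0, 139.0], [571.0, 156.0, 135.0]]
195 [[581.0, 168.0, 132.0], [573.0, 165.0, 132.0], [570.0, 157.0, 129.0]]
198 [[581.0, 168.0, 125.0], [575.0, 164.0, 125.0], [570.0, 158.0, 123.0]]
201 [[596.0, 153.0, 104.0], [576.0, 164.0, 118.0], [685.0, 24.0, 1.0]]
204 [[595.0, 155.0, 99.0], [581.0, 158.0, 106.0], [576.0, 153.0, 105.0]]
207 [[596.0, 154.0, 91.0], [579.0, 162.0, 102.0], [571.0, 159.0, 103.0]]
210 [[596.0, 155.0, 85.0], [580.0, 161.0, 94.0], [568.0, 164.0, 100.0]]
213 [[604.0, 147.0, 69.0], [580.0, 162.0, 87.0], [566.0, 166.0, 95.0]]
216 [[599.0, 153.0, 68.0], [582.0, 161.0, 79.0], [566.0, 167.0, 89.0]]
219 [[591.0, 163.0, 69.0], [581.0, 163.0, 74.0], [575.0, 158.0, 73.0]]
222 [[587.0, 169.0, 68.0], [580.0, 164.0, 67.0], [572.0, 162.0, 69.0]]
238 [[577.0, 169.0, 66.0], [590.0, 155.0, 106.0], [586.0, 148.0, 105.0]]
240 [[577.0, 169.0, 69.0], [589.0, 156.0, 106.0], [585.0, 148.0, 106.0]]
242 [[576.0, 170.0, 69.0], [588.0, 156.0, 106.0], [585.0, 148.0, 107.0]]
244 [[574.0, 170.0, 68.0], [593.0, 153.0, 122.0], [590.0, 146.0, 122.0]]
246 [[573.0, 171.0, 68.0], [593.0, 153.0, 123.0], [590.0, 146.0, 124.0]]
248 [[569.0, 173.0, 61.0], [593.0, 153.0, 126.0], [590.0, 146.0, 126.0]]
250 [[548.0, 186.0, 14.0], [593.0, 153.0, 128.0], [590.0, 147.0, 128.0]]
252 [[546.0, 187.0, 13.0], [593.0, 153.0, 130.0], [590.0, 147.0, 130.0]]
254 [[591.0, 159.0, 124.0], [593.0, 153.0, 132.0], [590.0, 147.0, 132.0]]
```

View pics/z3.png

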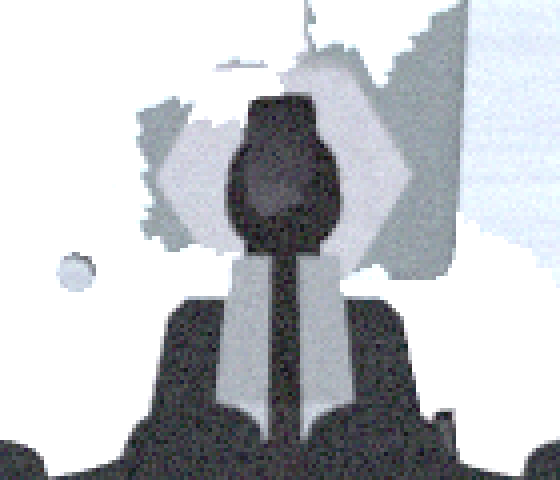

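View pics/zs3.png

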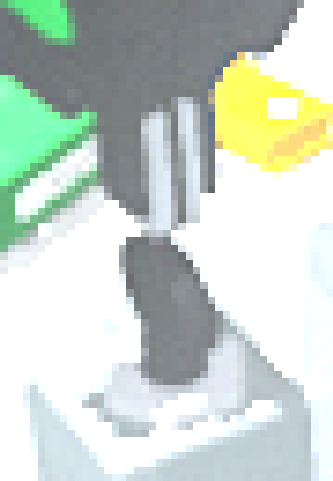

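```bash
python3 - <<'E'
from h import *
c=camera_params("wrist");H=c["hand_eye"]
for n in("w1","w3"):
    f=np.load(n+".npz");d=f["d"]
    v,u=np.mgrid[:400,:640];P=np.stack([(u-c["cx"])/c["fx"]*d,(v-c["cy"])/c["fy"]*d,d],-1)@H[:3,:3].T+H[:3,3]
    k=(d>60)&(v>230)&(P[...,2]<0)&(np.abs(P[...,1])<70)
    for y0 in range(-60,60,6):
        q=P[k&(P[...,1]>=y0)&(P[...,1]<y0+6)]
        if len(q):i=q[:,2].argmax();print(n,y0,q[i].round(1))
E
```

```text
w1 -60 [  6.3 -54.  -59. ]
w1 -54 [ 10.3 -48.9 -56.4]
w1 -48 [ -4.5 -42.7 -51.5]
w1 -42 [ -1. -42. -53.]
w1 -36 [  15.1  -32.5 -108.2]
w1 -30 [  16.7  -29.8 -112.2]
w1 -24 [   8.8  -18.6 -116.2]
w1 -18 [   8.8  -14.8 -111.4]
w1 -12 [   8.4  -10.5 -110.9]
w1 -6 [   8.8   -5.7 -112.1]
w1 0 [   8.4    4.7 -112. ]
w1 6 [   8.8    8.2 -111.3]
w1 12 [   8.6   13.2 -111.5]
w1 18 [   8.7   18.2 -115.1]
w1 24 [  16.1   29.9 -113.1]
w1 30 [  15.5   33.9 -108.7]
w1 36 [ 11.5  41.8 -99.4]
w1 42 [ -1.9  43.7 -51.4]
w1 48 [ 10.2  48.4 -56.2]
w1 54 [  6.2  54.9 -58.7]
w3 -60 [  10.9  -54.6 -116.1]
w3 -54 [  11.1  -48.2 -108.6]
w3 -48 [  10.8  -43.1 -101.9]
w3 -42 [ -8.5 -36.3 -93.7]
w3 -36 [ 11.4 -30.1 -86.2]
w3 -30 [ 11.1 -24.4 -83.8]
w3 -24 [  6.2 -19.  -81.4]
w3 -18 [  6.8 -12.1 -49.5]
w3 -12 [-2.2 -6.6 -1.4]
w3 -6 [-3.5 -6.  -1.4]
w3 0 [  9.5   5.1 -26.8]
w3 6 [-1.  7. -1.]
w3 12 [  6.9  12.1 -47.5]
w3 18 [  5.8  20.4 -80.7]
w3 24 [ 10.8  25.8 -83.4]
w3 30 [ 11.2  30.2 -84.6]
w3 36 [ 11.1  36.5 -92.2]
w3 42 [ 10.7  42.4 -98.9]
w3 48 [  10.7   48.7 -106.5]
w3 54 [  10.4   54.  -115.2]
```

Both the wrist and scene cameras put the real fingertips about 40 mm short of the reported TCP, at z≈119 when it says 77. The gripper body shows the same shift. The lateral position agrees. So the jaws shut in the air above the knob, and nothing was touched. I'll allow for the 40 mm: reopen, go 41 mm lower, and grip.

```bash
python3 -m jog '[{"x":0,"y":0,"z":0,"ax":0,"ay":0,"az":0,"jaw":0.5},{"x":0,"y":0,"z":0,"ax":0,"ay":0,"az":0,"jaw":0.5},{"x":0,"y":0,"z":0,"ax":0,"ay":0,"az":0,"jaw":0.5},{"x":1,"y":0,"z":0,"ax":0,"ay":0,"az":0,"jaw":0.5},{"x":1,"y":0,"z":0,"ax":0,"ay":0,"az":0,"jaw":0.5},{"x":1,"y":0,"z":8,"ax":0,"ay":0,"az":0,"jaw":0.5},{"x":1,"y":0,"z":16,"ax":0,"ay":0,"az":0,"jaw":0.5},{"x":1,"y":0,"z":24,"ax":0,"ay":0,"az":0,"jaw":0.5},{"x":1,"y":0,"z":30,"ax":0,"ay":0,"az":0,"jaw":0.5},{"x":1,"y":0,"z":30,"ax":0,"ay":0,"az":0,"jaw":0.5}]'
python3 - <<'E'
from rig import arm,capture
from h import *
q,e=capture("scene");p,d=capture("wrist")
cv2.imwrite("pics/s4.png",cv2.resize(q[160:300,200:400,::-1],None,fx=4,fy=4,interpolation=cv2.INTER_CUBIC));cv2.imwrite("pics/w4.png",p[:,:,::-1])
E
```

```text
time_s: 5.18
tcp_pos: [580.7, 153.9, 44.5]
eef_rot: [[0.907, -0.42, -0.005], [-0.42, -0.907, -0.001], [-0.004, 0.003, -1.0]]
wrist_force: [-1.2, -0.1, 0.9]
grip_width: 42.6
```

View pics/s4.png

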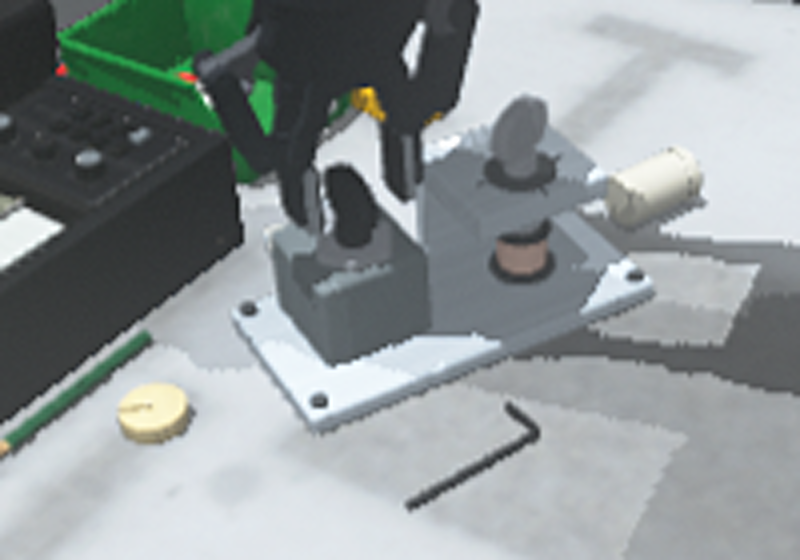

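View pics/w4.png

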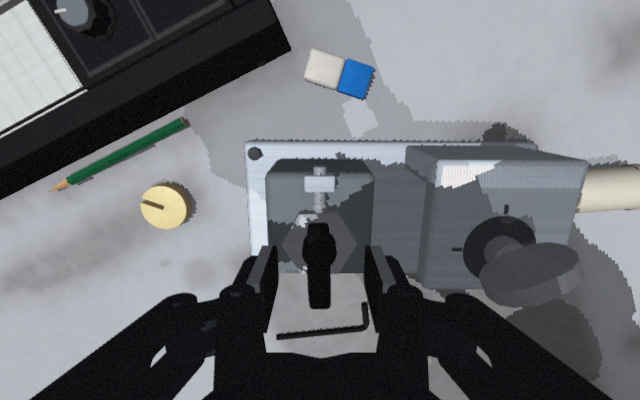

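Both pictures show the jaws now straddling the blade at (320,250). I'll go the last 9 mm down and close.

```bash
python3 -m jog '[{"x":1,"y":0,"z":5,"ax":0,"ay":0,"az":0,"jaw":0.5},{"x":1,"y":0,"z":8,"ax":0,"ay":0,"az":0,"jaw":0.5},{"x":1,"y":0,"z":8,"ax":0,"ay":0,"az":0,"jaw":0.5},{"x":1,"y":0,"z":8,"ax":0,"ay":0,"az":0,"jaw":0.3},{"x":1,"y":0,"z":8,"ax":0,"ay":0,"az":0,"jaw":0.2},{"x":1,"y":0,"z":8,"ax":0,"ay":0,"az":0,"jaw":0},{"x":1,"y":0,"z":8,"ax":0,"ay":0,"az":0,"jaw":0},{"x":1,"y":0,"z":8,"ax":0,"ay":0,"az":0,"jaw":0},{"x":1,"y":0,"z":8,"ax":0,"ay":0,"az":0,"jaw":0},{"x":1,"y":0,"z":8,"ax":0,"ay":0,"az":0,"jaw":0}]'; python3 -c "
from rig import arm;s=arm.sense();print(s['moment'],s['wrist_force'])"
```

```text
time_s: 6.12
tcp_pos: [584.3, 153.9, 40.1]
eef_rot: [[0.907, -0.42, 0.001], [-0.42, -0.907, 0.0], [0.001, -0.001, -1.0]]
wrist_force: [-1.5, -1.5, 4.9]
grip_width: 9.0
[-0.03764245  0.29101614  0.06724339] [-1.54430647 -1.54900959  4.87832313]
```

Gripped: width 9.0 mm, about the blade's 10 mm. Now 60° anticlockwise.

```bash
python3 -m jog '[{"x":0,"y":0,"z":0,"ax":0,"ay":0,"az":-5,"jaw":0},{"x":0,"y":0,"z":0,"ax":0,"ay":0,"az":-10,"jaw":0},{"x":0,"y":0,"z":0,"ax":0,"ay":0,"az":-16,"jaw":0},{"x":0,"y":0,"z":0,"ax":0,"ay":0,"az":-22,"jaw":0},{"x":0,"y":0,"z":0,"ax":0,"ay":0,"az":-28,"jaw":0},{"x":0,"y":0,"z":0,"ax":0,"ay":0,"az":-34,"jaw":0},{"x":0,"y":0,"z":0,"ax":0,"ay":0,"az":-40,"jaw":0},{"x":0,"y":0,"z":0,"ax":0,"ay":0,"az":-46,"jaw":0},{"x":0,"y":0,"z":0,"ax":0,"ay":0,"az":-52,"jaw":0},{"x":0,"y":0,"z":0,"ax":0,"ay":0,"az":-57,"jaw":0},{"x":0,"y":0,"z":0,"ax":0,"ay":0,"az":-60,"jaw":0},{"x":0,"y":0,"z":0,"ax":0,"ay":0,"az":-60,"jaw":0}]'; python3 - <<'E'
from rig import arm,capture
from h import *
s=arm.sense();print(s['moment'],s['wrist_force'],np.degrees(np.arctan2(s['eef_rot'][1,0],s['eef_rot'][0,0])),s['qpos'])
p,d=capture("wrist");cv2.imwrite("pics/w5.png",p[:,:,::-1])
E
```

```text
time_s: 7.12
tcp_pos: [584.1, 155.1, 40.1]
eef_rot: [[0.817, 0.577, 0.001], [0.577, -0.817, 0.002], [0.002, -0.001, -1.0]]
wrist_force: [-2.3, 2.3, 2.7]
grip_width: 8.9
[ 0.34192705  0.45163574 -0.01738323] [-2.27083478  2.33043531  2.74740762] 35.218295939782955 [0.18648954 0.45028011 1.78293862 0.00228816 0.90725496 1.14120131]
```

View pics/w5.png

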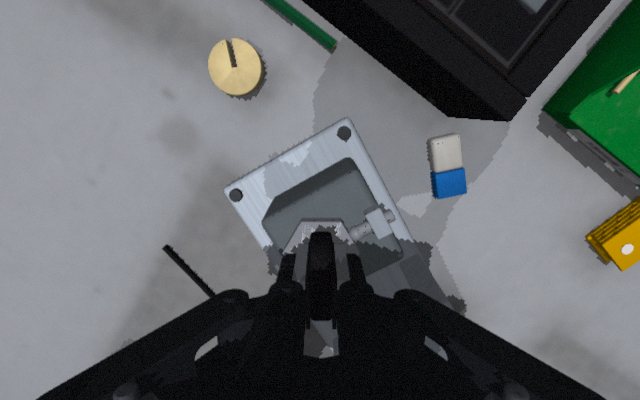

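The yaw turned about 60°, the blade followed, and the moment about the vertical is near zero, so it sits in the detent. I'll release, rise and verify.

```bash
python3 -m jog '[{"x":0,"y":0,"z":0,"ax":0,"ay":0,"az":0,"jaw":0.5},{"x":0,"y":0,"z":0,"ax":0,"ay":0,"az":0,"jaw":0.5},{"x":0,"y":0,"z":0,"ax":0,"ay":0,"az":0,"jaw":0.5},{"x":0,"y":0,"z":0,"ax":0,"ay":0,"az":0,"jaw":0.5},{"x":0,"y":0,"z":-12,"ax":0,"ay":0,"az":0,"jaw":0.5},{"x":0,"y":0,"z":-30,"ax":0,"ay":0,"az":0,"jaw":0.5},{"x":0,"y":0,"z":-50,"ax":0,"ay":0,"az":0,"jaw":0.5},{"x":0,"y":0,"z":-70,"ax":0,"ay":0,"az":0,"jaw":0.5},{"x":0,"y":0,"z":-85,"ax":0,"ay":0,"az":0,"jaw":0.5},{"x":0,"y":0,"z":-90,"ax":0,"ay":0,"az":0,"jaw":0.5},{"x":0,"y":0,"z":-90,"ax":0,"ay":0,"az":0,"jaw":0.5},{"x":0,"y":0,"z":-90,"ax":0,"ay":0,"az":0,"jaw":0.5}]'; cat > look.py <<'E'
from rig import arm,capture
from h import *
import sys
s=arm.sense();p,d=capture("wrist");cv2.imwrite("pics/%s.png"%sys.argv[1],p[:,:,::-1])
print(s["tcp_pos"],s["qpos"],s["wrist_force"],np.degrees(np.arctan2(s['eef_rot'][1,0],s['eef_rot'][0,0])))
W=wcloud(d,s["tcp_pos"],s["eef_rot"]);np.savez(sys.argv[1]+".npz",p=p,d=d,W=W)
for nm,x,y,a in(("lock",583,154,90),("thumb",541.7,67.6,96),("arm",552.5,62.8,68)):
    r=26 if nm!="arm" else 60
    k=(d>0)&(np.hypot(W[...,0]-x,W[...,1]-y)<r)&(W[...,2]>a)&(W[...,2]<(118 if r<30 else 76))
    n,l,st,c=cv2.connectedComponentsWithStats(k.astype(np.uint8))
    i=1+st[1:,4].argmax();P=W[l==i];R=cv2.minAreaRect(P[:,:2].astype(np.float32));print(nm,st[i],P.mean(0).round(1),np.round(R[0],1),np.round(R[1],1),R[2],P[:,2].max())
E
python3 look.py w6
```

```text
time_s: 8.17
tcp_pos: [583.6, 153.8, 129.1]
eef_rot: [[0.818, 0.576, -0.0], [0.576, -0.818, -0.0], [-0.0, -0.0, -1.0]]
wrist_force: [0.1, -0.4, -0.9]
grip_width: 42.6
[583.55658524 153.77409883 129.05195906] [ 1.85518645e-01  3.33741729e-01  1.73846538e+00 -1.68249272e-05
  1.06943880e+00  1.14296720e+00] [ 0.07807416 -0.40716975 -0.85290531] 35.14270190558435
lock [313 184  14  56 773] [585.6 156.5 103.8] [582.7 154.5] [41.3  9.4] 35.2102165222168 108.08059772610218
thumb [356 296  18  32 276] [541.5  84.  106.1] [541.3  80.7] [16.1 10.3] 89.4680404663086 113.18216773890538
arm [ 329  255   50   82 1449] [536.1  87.5  72.8] [526.9  79.6] [80.8 31.8] 47.13972473144531 75.91947102970855
```

View pics/w6.png

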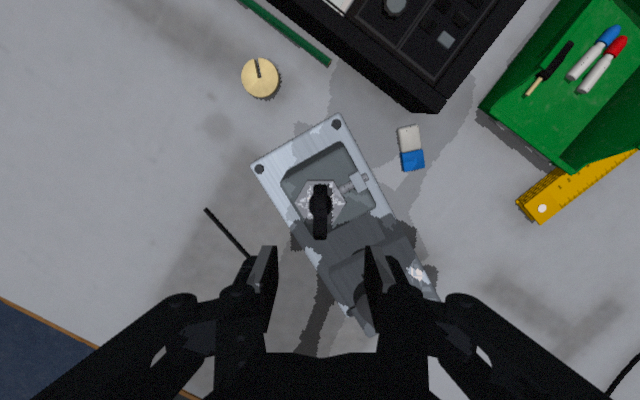

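The lock blade now points along 35.2°. That is 59–61° from before, so it rests in the released detent. Now to the thumbscrew, turning the tool to yaw ≈92°.

```bash
python3 -m jog '[{"x":-10,"y":5,"z":0,"ax":0,"ay":0,"az":-4,"jaw":0.5},{"x":-22,"y":12,"z":0,"ax":0,"ay":0,"az":-10,"jaw":0.5},{"x":-36,"y":20,"z":0,"ax":0,"ay":0,"az":-16,"jaw":0.5},{"x":-50,"y":28,"z":0,"ax":0,"ay":0,"az":-22,"jaw":0.5},{"x":-64,"y":36,"z":0,"ax":0,"ay":0,"az":-28,"jaw":0.5},{"x":-76,"y":42,"z":0,"ax":0,"ay":0,"az":-34,"jaw":0.5},{"x":-84,"y":46,"z":0,"ax":0,"ay":0,"az":-40,"jaw":0.5},{"x":-84,"y":46,"z":0,"ax":0,"ay":0,"az":-46,"jaw":0.5},{"x":-84,"y":46,"z":0,"ax":0,"ay":0,"az":-52,"jaw":0.5},{"x":-84,"y":46,"z":0,"ax":0,"ay":0,"az":-57,"jaw":0.5},{"x":-84,"y":46,"z":0,"ax":0,"ay":0,"az":-57,"jaw":0.5},{"x":-84,"y":46,"z":0,"ax":0,"ay":0,"az":-57,"jaw":0.5}]';python3 look.py w7
```

```text
time_s: 9.22
tcp_pos: [540.5, 67.8, 127.7]
eef_rot: [[-0.035, 0.999, -0.003], [0.999, 0.035, -0.0], [-0.0, -0.003, -1.0]]
wrist_force: [-0.6, -0.5, 0.5]
grip_width: 42.8
[540.48666456  67.79159717 127.72185975] [ 4.48400152e-02  2.30256897e-01  1.87656791e+00 -1.25863181e-05
  1.03741339e+00  9.72602162e-03] [-0.58548001 -0.49760713  0.49912102] 92.0122538910614
lock [ 361   64   62   48 1154] [580.5 153.5 103.9] [581.7 153.8] [40.1 10.2] 34.723236083984375 108.34025755283342
thumb [316 187  16  58 840] [541.1  71.2 110.3] [541.3  67.6] [10.  41.7] 1.119916558265686 114.00588072828748
arm [ 275  147  124  120 7447] [552.5  66.2  73.2] [551.3  62.9] [76.  74.1] 64.7289047241211 75.97640598427472
```

View pics/w7.png

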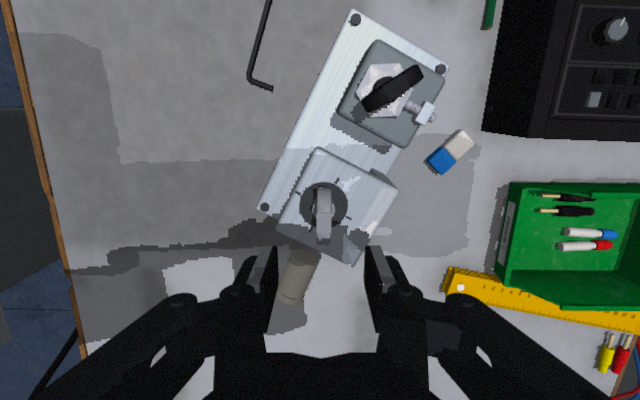

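The thumbscrew blade lies centred between the jaws at (323,215), axis (541.3, 67.6), direction about 91°. The bracket yaw from the arm is -25.3°, so the screw is about 116° short of its seat. Descending 84 mm to grip.

```bash
python3 -m jog '[{"x":0,"y":1,"z":12,"ax":0,"ay":0,"az":0.5,"jaw":0.5},{"x":0,"y":1,"z":30,"ax":0,"ay":0,"az":0.5,"jaw":0.5},{"x":0,"y":1,"z":48,"ax":0,"ay":0,"az":0.5,"jaw":0.5},{"x":0,"y":1,"z":62,"ax":0,"ay":0,"az":0.5,"jaw":0.5},{"x":0,"y":1,"z":74,"ax":0,"ay":0,"az":0.5,"jaw":0.5},{"x":0,"y":1,"z":82,"ax":0,"ay":0,"az":0.5,"jaw":0.5},{"x":0,"y":1,"z":84,"ax":0,"ay":0,"az":0.5,"jaw":0.5},{"x":0,"y":1,"z":84,"ax":0,"ay":0,"az":0.5,"jaw":0.5}]'
python3 -c "
from rig import arm;s=arm.sense();print(s['moment'],s['wrist_force'])"
python3 -m jog '[{"x":0,"y":0,"z":0,"ax":0,"ay":0,"az":0,"jaw":0.3},{"x":0,"y":0,"z":0,"ax":0,"ay":0,"az":0,"jaw":0.2},{"x":0,"y":0,"z":0,"ax":0,"ay":0,"az":0,"jaw":0.1},{"x":0,"y":0,"z":0,"ax":0,"ay":0,"az":0,"jaw":0},{"x":0,"y":0,"z":0,"ax":0,"ay":0,"az":0,"jaw":0},{"x":0,"y":0,"z":0,"ax":0,"ay":0,"az":0,"jaw":0},{"x":0,"y":0,"z":0,"ax":0,"ay":0,"az":0,"jaw":0},{"x":0,"y":0,"z":0,"ax":0,"ay":0,"az":0,"jaw":0}]'
python3 -c "
from rig import arm;s=arm.sense();print(s['moment'],s['wrist_force'],s['qpos'])"
```

```text
time_s: 9.93
tcp_pos: [542.0, 68.0, 44.2]
eef_rot: [[-0.028, 1.0, -0.001], [1.0, 0.028, -0.0], [-0.0, -0.001, -1.0]]
wrist_force: [0.4, -0.3, -0.4]
grip_width: 42.4
[-0.01646692 -0.04059767  0.0259398 ] [ 0.42670327 -0.2929571  -0.38896638]
time_s: 10.6
tcp_pos: [542.4, 67.9, 46.6]
eef_rot: [[-0.029, 1.0, -0.0], [1.0, 0.029, -0.0], [-0.0, -0.0, -1.0]]
wrist_force: [-3.9, -0.7, 5.4]
grip_width: 8.6
[-0.03065909  0.57141927 -0.00057282] [-3.90334482 -0.67349631  5.37091421] [ 4.49587891e-02  3.47679981e-01  1.91828649e+00 -1.02472544e-04
  8.76021992e-01  1.63108401e-02]
```

Gripped at 8.6 mm. Now turning clockwise.

```bash
python3 -m jog '[{"x":0,"y":0,"z":0,"ax":0,"ay":0,"az":4,"jaw":0},{"x":0,"y":0,"z":0,"ax":0,"ay":0,"az":10,"jaw":0},{"x":0,"y":0,"z":0,"ax":0,"ay":0,"az":16,"jaw":0},{"x":0,"y":0,"z":0,"ax":0,"ay":0,"az":22,"jaw":0},{"x":0,"y":0,"z":0,"ax":0,"ay":0,"az":28,"jaw":0},{"x":0,"y":0,"z":0,"ax":0,"ay":0,"az":34,"jaw":0},{"x":0,"y":0,"z":0,"ax":0,"ay":0,"az":40,"jaw":0},{"x":0,"y":0,"z":0,"ax":0,"ay":0,"az":46,"jaw":0},{"x":0,"y":0,"z":0,"ax":0,"ay":0,"az":52,"jaw":0},{"x":0,"y":0,"z":0,"ax":0,"ay":0,"az":57,"jaw":0},{"x":0,"y":0,"z":0,"ax":0,"ay":0,"az":60,"jaw":0},{"x":0,"y":0,"z":0,"ax":0,"ay":0,"az":60,"jaw":0}]'
cat > st.py <<'E'
from rig import arm
import numpy as np
s=arm.sense();R=s['eef_rot'];print(s['moment'].round(3),s['wrist_force'].round(2),"yaw",np.degrees(np.arctan2(R[1,0],R[0,0])).round(2),"q6",s['qpos'][5],"tau6",s['tau'][5])
E
python3 st.py
python3 -m jog '[{"x":0,"y":0,"z":0,"ax":0,"ay":0,"az":4,"jaw":0},{"x":0,"y":0,"z":0,"ax":0,"ay":0,"az":9,"jaw":0},{"x":0,"y":0,"z":0,"ax":0,"ay":0,"az":14,"jaw":0},{"x":0,"y":0,"z":0,"ax":0,"ay":0,"az":19,"jaw":0},{"x":0,"y":0,"z":0,"ax":0,"ay":0,"az":24,"jaw":0},{"x":0,"y":0,"z":0,"ax":0,"ay":0,"az":29,"jaw":0},{"x":0,"y":0,"z":0,"ax":0,"ay":0,"az":34,"jaw":0},{"x":0,"y":0,"z":0,"ax":0,"ay":0,"az":38,"jaw":0},{"x":0,"y":0,"z":0,"ax":0,"ay":0,"az":42,"jaw":0},{"x":0,"y":0,"z":0,"ax":0,"ay":0,"az":45,"jaw":0},{"x":0,"y":0,"z":0,"ax":0,"ay":0,"az":46,"jaw":0},{"x":0,"y":0,"z":0,"ax":0,"ay":0,"az":46,"jaw":0}]'
python3 st.py
```

```text
time_s: 11.6
tcp_pos: [542.7, 67.6, 46.6]
eef_rot: [[0.852, 0.524, 0.0], [0.524, -0.852, -0.001], [-0.0, 0.001, -1.0]]
wrist_force: [-3.7, -1.3, 5.8]
grip_width: 8.9
[-0.29   0.472 -0.023] [-3.74 -1.28  5.84] yaw 31.59 q6 1.0647159733413865 tau6 0.2746120188385248
time_s: 12.6
tcp_pos: [542.7, 67.3, 46.7]
eef_rot: [[0.969, -0.247, 0.0], [-0.247, -0.969, -0.001], [0.0, 0.001, -1.0]]
wrist_force: [-2.5, -2.4, 6.3]
grip_width: 8.9
[-0.442  0.574 -0.033] [-2.51 -2.44  6.28] yaw -14.32 q6 1.866203940289439 tau6 0.06930038100108504
```

Now the last ~11° in small steps, watching the moment.

```bash
python3 -m jog '[{"x":0,"y":0,"z":0,"ax":0,"ay":0,"az":1.5,"jaw":0},{"x":0,"y":0,"z":0,"ax":0,"ay":0,"az":3,"jaw":0},{"x":0,"y":0,"z":0,"ax":0,"ay":0,"az":4.5,"jaw":0},{"x":0,"y":0,"z":0,"ax":0,"ay":0,"az":6,"jaw":0},{"x":0,"y":0,"z":0,"ax":0,"ay":0,"az":7,"jaw":0},{"x":0,"y":0,"z":0,"ax":0,"ay":0,"az":7,"jaw":0}]' | head -1;python3 st.py
python3 -m jog '[{"x":0,"y":0,"z":0,"ax":0,"ay":0,"az":1,"jaw":0},{"x":0,"y":0,"z":0,"ax":0,"ay":0,"az":2,"jaw":0},{"x":0,"y":0,"z":0,"ax":0,"ay":0,"az":2,"jaw":0},{"x":0,"y":0,"z":0,"ax":0,"ay":0,"az":2,"jaw":0}]' | head -1;python3 st.py
python3 -m jog '[{"x":0,"y":0,"z":0,"ax":0,"ay":0,"az":1,"jaw":0},{"x":0,"y":0,"z":0,"ax":0,"ay":0,"az":2,"jaw":0},{"x":0,"y":0,"z":0,"ax":0,"ay":0,"az":2,"jaw":0},{"x":0,"y":0,"z":0,"ax":0,"ay":0,"az":2,"jaw":0}]' | head -1;python3 st.py
```

```text
time_s: 13.1
[-0.44   0.603 -0.028] [-3.14 -2.17  6.51] yaw -21.31 q6 1.9882893247209241 tau6 0.056548481807112694
time_s: 13.43
[-0.481  0.562 -0.04 ] [-3.25 -2.19  6.67] yaw -23.28 q6 2.02265494258176 tau6 -0.02146341896150261
time_s: 13.77
[-0.491  0.552  0.015] [-3.12 -1.64  6.76] yaw -25.26 q6 2.0572845024252477 tau6 0.04554388462565839
```

```bash
python3 -m jog '[{"x":0,"y":0,"z":0,"ax":0,"ay":0,"az":1,"jaw":0},{"x":0,"y":0,"z":0,"ax":0,"ay":0,"az":1.5,"jaw":0},{"x":0,"y":0,"z":0,"ax":0,"ay":0,"az":1.5,"jaw":0},{"x":0,"y":0,"z":0,"ax":0,"ay":0,"az":1.5,"jaw":0}]' | head -1;python3 st.py
python3 -m jog '[{"x":0,"y":0,"z":0,"ax":0,"ay":0,"az":1,"jaw":0},{"x":0,"y":0,"z":0,"ax":0,"ay":0,"az":1.5,"jaw":0},{"x":0,"y":0,"z":0,"ax":0,"ay":0,"az":1.5,"jaw":0},{"x":0,"y":0,"z":0,"ax":0,"ay":0,"az":1.5,"jaw":0}]' | head -1;python3 st.py
```

```text
time_s: 14.1
[-0.287  0.674  0.88 ] [-2.9  -2.23  5.36] yaw -26.53 q6 2.0807066247961923 tau6 0.8827733807265759
time_s: 14.43
[-0.149  0.61   1.373] [-3.05 -1.64  5.91] yaw -27.89 q6 2.1053111066433896 tau6 1.3635971769690514
```

It seated: the moment jumps from 0 to 1.37 N m starting at tool yaw about -25.5°. I'll unload slowly to see whether the blade slipped in the grip.

```bash
for i in 1; do python3 -m jog '[{"x":0,"y":0,"z":0,"ax":0,"ay":0,"az":-1,"jaw":0},{"x":0,"y":0,"z":0,"ax":0,"ay":0,"az":-1,"jaw":0},{"x":0,"y":0,"z":0,"ax":0,"ay":0,"az":-1,"jaw":0}]'|head -1;python3 st.py; done
python3 -m jog '[{"x":0,"y":0,"z":0,"ax":0,"ay":0,"az":-0.7,"jaw":0},{"x":0,"y":0,"z":0,"ax":0,"ay":0,"az":-0.7,"jaw":0},{"x":0,"y":0,"z":0,"ax":0,"ay":0,"az":-0.7,"jaw":0}]'|head -1;python3 st.py
python3 -m jog '[{"x":0,"y":0,"z":0,"ax":0,"ay":0,"az":-0.7,"jaw":0},{"x":0,"y":0,"z":0,"ax":0,"ay":0,"az":-0.7,"jaw":0},{"x":0,"y":0,"z":0,"ax":0,"ay":0,"az":-0.7,"jaw":0}]'|head -1;python3 st.py
```

```text
time_s: 14.68
[-0.231  0.616  1.018] [-3.09 -2.09  6.12] yaw -26.97 q6 2.0888343040614767 tau6 1.0399401560425758
time_s: 14.93
[-0.298  0.583  0.787] [-2.67 -1.44  5.49] yaw -26.36 q6 2.0775626654227044 tau6 0.77433742582798
time_s: 15.18
[-0.352  0.601  0.424] [-3.96 -2.56  6.47] yaw -25.76 q6 2.0665519026235186 tau6 0.4145466350018978
```

Unloading is elastic at about 0.5 N m per degree. The moment goes to zero at tool yaw about -24.9°, so the quarter-turn target is tool yaw ≈65.1°, 90.9° from here.

```bash
python3 -m jog '[{"x":0,"y":0,"z":0,"ax":0,"ay":0,"az":-4,"jaw":0},{"x":0,"y":0,"z":0,"ax":0,"ay":0,"az":-9,"jaw":0},{"x":0,"y":0,"z":0,"ax":0,"ay":0,"az":-14,"jaw":0},{"x":0,"y":0,"z":0,"ax":0,"ay":0,"az":-19,"jaw":0},{"x":0,"y":0,"z":0,"ax":0,"ay":0,"az":-24,"jaw":0},{"x":0,"y":0,"z":0,"ax":0,"ay":0,"az":-29,"jaw":0},{"x":0,"y":0,"z":0,"ax":0,"ay":0,"az":-34,"jaw":0},{"x":0,"y":0,"z":0,"ax":0,"ay":0,"az":-39,"jaw":0},{"x":0,"y":0,"z":0,"ax":0,"ay":0,"az":-44,"jaw":0},{"x":0,"y":0,"z":0,"ax":0,"ay":0,"az":-48,"jaw":0},{"x":0,"y":0,"z":0,"ax":0,"ay":0,"az":-50,"jaw":0},{"x":0,"y":0,"z":0,"ax":0,"ay":0,"az":-50,"jaw":0}]'|head -1; python3 st.py
python3 -m jog '[{"x":0,"y":0,"z":0,"ax":0,"ay":0,"az":-4,"jaw":0},{"x":0,"y":0,"z":0,"ax":0,"ay":0,"az":-9,"jaw":0},{"x":0,"y":0,"z":0,"ax":0,"ay":0,"az":-14,"jaw":0},{"x":0,"y":0,"z":0,"ax":0,"ay":0,"az":-19,"jaw":0},{"x":0,"y":0,"z":0,"ax":0,"ay":0,"az":-24,"jaw":0},{"x":0,"y":0,"z":0,"ax":0,"ay":0,"az":-29,"jaw":0},{"x":0,"y":0,"z":0,"ax":0,"ay":0,"az":-34,"jaw":0},{"x":0,"y":0,"z":0,"ax":0,"ay":0,"az":-38,"jaw":0},{"x":0,"y":0,"z":0,"ax":0,"ay":0,"az":-40,"jaw":0},{"x":0,"y":0,"z":0,"ax":0,"ay":0,"az":-41,"jaw":0},{"x":0,"y":0,"z":0,"ax":0,"ay":0,"az":-41,"jaw":0},{"x":0,"y":0,"z":0,"ax":0,"ay":0,"az":-41,"jaw":0}]'; python3 st.py; python3 look.py w8
python3 - <<'E'
from rig import capture
from h import *
p,d=capture("top");cv2.imwrite("pics/top8.png",cv2.resize(p[125:255,210:400,::-1],None,fx=4,fy=4,interpolation=cv2.INTER_CUBIC))
p,d=capture("scene");cv2.imwrite("pics/s8.png",cv2.resize(p[160:300,200:400,::-1],None,fx=4,fy=4,interpolation=cv2.INTER_CUBIC))
E
```

```text
time_s: 16.18
[-0.213  0.512  0.074] [-3.47 -1.29  5.57] yaw 24.18 q6 1.1939352321663979 tau6 -0.15715564135462046
time_s: 17.18
tcp_pos: [542.6, 67.9, 46.7]
eef_rot: [[0.421, 0.907, -0.0], [0.907, -0.421, -0.0], [-0.0, 0.0, -1.0]]
wrist_force: [-3.5, -0.6, 5.3]
grip_width: 9.1
[-0.077  0.564  0.084] [-3.52 -0.58  5.27] yaw 65.11 q6 0.4795150255888386 tau6 0.020798459881916642
[542.57786532  67.86615972  46.65833316] [ 4.48990629e-02  3.47735982e-01  1.91814073e+00 -2.02495749e-04
  8.75768591e-01  4.79515026e-01] [-3.51616546 -0.57549384  5.26845262] 65.1057698406737
lock [ 287    0   72  101 3200] [581.3 152.8 104.4] [581.7 153.7] [39.7 10.2] 35.08675765991211 108.41220079002431
thumb [ 276  231   90   88 3336] [544.7  74.1 109. ] [542.1  69.6] [33.1 33. ] 22.133817672729492 117.97700279903064
arm [  271   179   143   119 11253] [561.4  74.9  73.1] [553.2  66.7] [68.1 74.4] 64.2730941772461 75.98895616402584
```

View pics/w8.png

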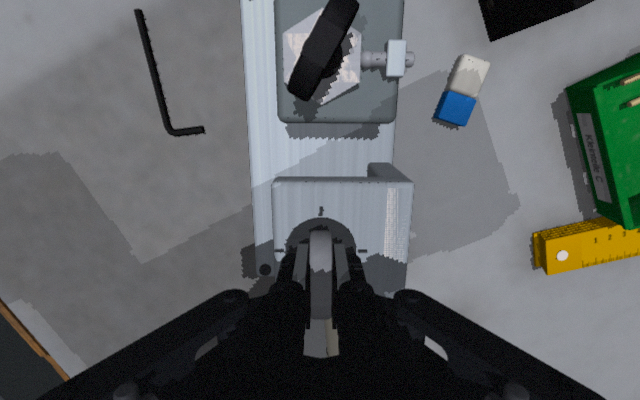

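View pics/s8.png

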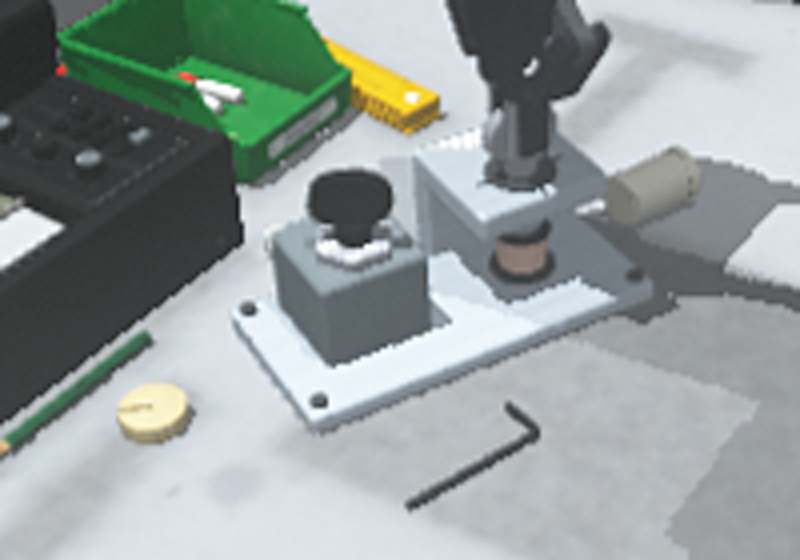

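View pics/top8.png

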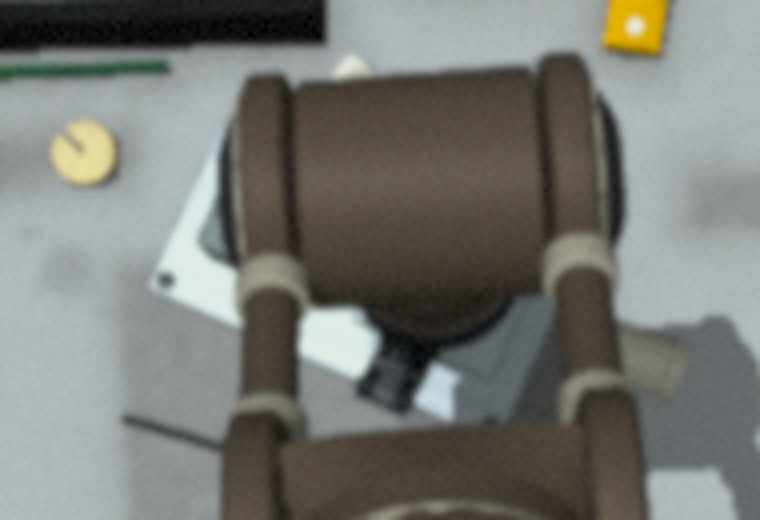

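The wrist picture shows the thumbscrew blade gripped upright at (320,270), in line with the bracket's long axis, which is a quarter turn off the seat. The lock blade is at about 35°, still released. All the loose things lie where they were. Handing in.

```bash
python3 -c "
from rig import close_job;print(close_job())"
```

```text
the job is handed in; nothing more can be done
None
```

The job is done and handed in at about 17.4 s of the 72 s allowed. The thumbscrew is still gripped a quarter turn off its seat.

- **Lock knob:** I turned it 60° anticlockwise, released it, and measured it again. Its blade moved from about -24° to +35° in world yaw, with the bracket at about -25.3°. It read 34.7–35.2° in every later view, so it rests in the released detent.
- **Thumbscrew:** I did not touch it until the lock was released. I turned it clockwise until the moment jumped from about 0 to 1.4 N m at tool yaw -25.5°, which agrees with the bracket's x direction, so it was seated. I then backed it off to tool yaw 65.1°. That is 90° from the point where the seat's moment extrapolates to zero (-24.9°, not reached directly). The grip width reads 9.1 mm and the moment is about 0.08 N m.
- **What disagreed:**
  - The fingertips really end about 40 mm short of the reported TCP, as both the wrist and scene cameras showed. The first close on the lock therefore shut in the air above the knob. I corrected the height and nothing was touched.
  - Unloading from the seat left about 0.5° of doubt over slip in the grip.
- **Loose things:** The last wrist and scene views show no change. In the last top view the arm hid most of the eraser and part of the film can and hex key, so those rest on the other two views.

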